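# Rock a stuck wheel axle out of the gluing jig and stand it in the drying tray

### The arm

A 6-joint arm with a two-finger parallel gripper is mounted at the origin on the work surface. World frame = base frame: x ahead of the robot, y to its left, z up, the work surface at z = 0. Lengths are in m, angles in rad, forces in N, time in s.
With the tool pointing down it reaches from about 0.3 to 0.875 m from the base axis. Payload 6.4 kg.
Tool frame: the origin (TCP) lies at the very end of the fingers, on their centre line; the grasp point (between the pads) lies tcp_to_grasp behind it (tcp_to_grasp is the distance from the TCP to the grasp point, in m); z points along the fingers, y is the direction in which the jaws open and shut (so a half turn about z gives the same grasp; the last joint's range is limited). The gripper opens to 85 mm and grips with 20 to 120 N. Pads are 22 mm wide; open, the fingers measure 114 mm over their backs; the gripper's body (76 mm by 85 mm) begins 54 mm behind the grasp point. The pads swing forward as they close: fully open they stand 13 mm farther back than shut.
Start: joints at [-0.206, 0.181, 1.607, -0, 1.354, -0.206], TCP at [0.575, 0, 0.231] pointing down, gripper open.
Joint ranges: [-2.99, 2.99], [-0.89, 2.07], [0.3, 2.58], [-1.14, 4.28], [0, 2.63], [-3.12, 3.12]. Speed limits (rad/s): [2.57, 2.57, 3.01, 3.14, 3.14, 3.14].

### API

Orientations are given as a unit quaternion [w, x, y, z].
In Python, from bench import get_obs, camera, hand_in, tcp_to_grasp gives the robot as it stands.
- The arm moves only by the shell command python3 -m inch 'ROWS' [OPENING]. ROWS is JSON, a list of rows, each an object with "delta_pos": the shift along the tool's x, y, z in cm, a list of three; "rotation": the turn, a rotation vector about the tool's x, y, z in rad, a list of three. In form: [{"delta_pos": [x, y, z], "rotation": [rx, ry, rz]}, ...]. A call has 1 to 10 rows; each row shifts and turns the commanded pose from where the row before left it, along the tool's axes as they then stand; what a row does not reach is not made up. A row lasts 1/10 s, in which the tool goes at most 50 mm and 8.59 degrees, less where a joint would pass 70% of its speed; a pose out of reach is approached as far as the arm can. A call is refused whole if a number of a shift passes 5 or a number of a turn 0.15, either way. A call with a gripper value outside its range is refused whole. OPENING is the finger opening in cm, from 0 to 8.54, set as the call begins (- or left out, the last holds). The fingers move at their own pace and stop on an object; the grip force is fixed at half the most. Time passes only in rows, so rows that do not move let the fingers close. It gives the time, the measured TCP pose, the force and the opening at its end, in the units of the state.
- get_obs(): the state, without advancing time (a new reading comes with each control period).
- camera(name): name is "scene" or "side" or "wrist"; returns a dict with "color" (420x560x3 uint8, red, green, blue), "vfov" (degrees; the focal length in pixels is half the picture's height over the tangent of half this angle, whatever the lens; pixels are square), "cx", "cy" (the principal point, pixels), "eye" and "orientation" of the camera in the world; the wrist camera has in their place "T_tool_cam" (4x4, takes a point from camera to tool coordinates, whose origin is the TCP and whose axes are the flange's). Camera axes: x right, y down, z forward; pixel columns grow to the right and rows downward; lengths in m; the calibration is good to about 2 mm. A picture is of the moment at which its call begins: read the wrist's pose just before it. There is no depth.
- hand_in(): hands the job in, once; it reports no verdict.
The state is a dict: "time_s": time; "q": joint angles; "dq": joint speeds; "joint_efforts": joint torques, N m; "eef_pos": TCP position; "eef_rot": TCP orientation; "wrist_force": force on the tool from outside, world axes, zero at the start; "torque": the same for the moment, N m; "opening": opening from 0.0 (shut) to 1.0 (fully open).
Only numpy, scipy, OpenCV 4.12 (cv2) and the standard library are available. Lean on these libraries where they do the work, as an engineer would, in place of code of your own. Each camera call takes 0.05 s, during which the arm holds its last target.

### The job

The red-capped wheel axle is stuck upright in the gluing jig: the two stiff orange cheeks hang over its wheel. Take it by the shaft, rock it well over to one side and then to the other so that the shaft pushes both cheeks clear of the wheel, and only then lift it out, without wrenching the jig. Set it down gently, upright on the orange pad in the empty bay of the drying tray, let go, and leave the other two axles, the can and the pencil pot standing undisturbed.

Things in the scene. Friction and masses are not known exactly. Their poses are not given: they have to be found in the camera images.
- jig: Fixed plywood gluing jig, base 130 (x) x 170 (y) x 8 mm; origin under its centre, on the stuck axle's line. y = rocking direction, along which the orange cheeks slide. The wheel stands on the base in a 46 mm square pocket (walls to 35 mm up). The cheeks, 44 (x) x 40 (y) mm, heights 36 to 70 mm, overhang the wheel, which rises only 14 mm until both are out. Left or right of the table.
- cheek_left (a joint): Slide of the orange cheek on the jig's +y side, m: 0 = against the shaft, grows outwards, 0.022 = end. Stiff (7 N friction, no spring), stays where pushed. Its face is 9.7 mm + this from the jig's centre: the 42 mm wheel passes when both exceed 0.0115; 0.015 is easy. Leaning the shaft 0.3 rad (its top 40 mm to the side) does it.
- cheek_right (a joint): The same for the cheek on the jig's -y side; it slides towards -y.
- axle_mid (a point): Middle of the stuck axle, 75 mm above its foot: a blue wheel, 42 mm diameter, 14 mm thick, at the foot of an 18 mm round wooden shaft, 150 mm tall overall, red cap on the top 12 mm; 0.11 to 0.22 kg. z along the shaft, up. Pinched across the jig's x direction, it swivels between the fingers as the hand moves along the jig's y.
- axle_top (a point): Centre of the top end of the stuck axle's shaft, 150 mm above its foot.
- axle_foot (a point): Centre of the underside of the stuck axle's wheel.
- tray: Grey drying tray fixed to the table, 246 (x) x 86 (y) x 24 mm high, walls and floor 5 mm, two cross walls making three bays in a row along its x, about 80 mm apart, each about 75 x 76 mm inside. Origin at the centre of its underside. On the other side of the table from the jig, turned by up to 0.4 rad.
- pad: Orange disc, 54 mm in diameter and 3 mm thick, fixed on the floor of the empty bay (any of the three); origin at the centre of its underside, 5 mm above the table, so its top is 8 mm above the table.
- green_axle_mid (a point): Middle of a finished axle of the same size and shape with a green cap, standing loose in another bay; its foot is 5 mm and its top 155 mm above the table. Leave it alone.
- yellow_axle_mid (a point): The same with a yellow cap, in the remaining bay. Leave it alone.
- can_mid (a point): Middle of a loose plain dark drinks can, 64 mm in diameter, 116 mm tall, 58 mm up. It stands close beside one end of the jig (about 135 mm from the stuck axle along the jig's y, either side); the pot stands at the other end. Leave it alone.
- pot_mid (a point): Point on the axis of a loose white pencil pot, 50 mm above the table: 68 mm in diameter, 95 mm tall, with pencils that reach 190 mm above the table within 25 mm of its axis. It stands close beside the other end of the jig from the can. Leave it alone.
Things that resemble listed ones, but are neither listed nor needed, are in the scene too. There is more than one size of the jig; the one meant has the size given above.

How it is judged:
By the outcome, as a careful person would: the job done as asked, in the order asked, and still so for the second after the job is handed in, with the robot touching nothing.
It also fails if it takes over 58 s, if anything falls off the work surface, if the arm or the gripper's body presses on something with over 40 N, if the wrist force passes 120 N, or if a joint passes its speed limit or range.

## Working session

There is one attempt and no reset: what is moved stays moved. The work goes in short steps, Python scripts to look and compute and a shell command to move; the robot and the scene stay as the last step left them, time stands still between calls to the robot, and variables do not carry over. Pictures are saved under pics/ and viewed, and the job is handed in when it is done.

```bash
ls; mkdir -p pics; python3 - <<'E'
from bench import get_obs,camera,tcp_to_grasp
import cv2,numpy as np
print(tcp_to_grasp); print(get_obs())
for n in ["scene","side","wrist"]:
    c=camera(n); cv2.imwrite(f"pics/{n}0.png",c["color"][:,:,::-1]); print(n,{k:v for k,v in c.items() if k!="color"})
E
```

```text
pics
0.0187
{'time_s': 0.0, 'q': array([-2.06294382e-01,  1.81542455e-01,  1.60802470e+00,  2.18073413e-05,
        1.35383241e+00, -2.06285385e-01]), 'dq': array([ 0.00014629, -0.00217912,  0.00033097, -0.00022339,  0.00251963,
       -0.00136958]), 'joint_efforts': array([ 3.41415571e-04, -4.44869328e+01, -3.51340663e+01, -2.51131587e-04,
        9.11703974e-03,  3.43231875e-05]), 'eef_pos': array([5.74430166e-01, 1.46924014e-04, 2.30375316e-01]), 'eef_rot': array([-7.61972761e-04,  7.07111340e-01,  7.07101645e-01, -4.85530076e-04]), 'wrist_force': array([-0.1581045 ,  0.03238024,  0.13253276]), 'torque': array([ 0.00108184, -0.00148375, -0.01200719]), 'opening': 0.9991735632406167}
scene {'vfov': 47.31058422018104, 'cx': 282.84592501106675, 'cy': 213.96108699253867, 'eye': array([ 0.957664  , -0.90775493,  1.10178011]), 'orientation': array([-0.38605606,  0.88671887,  0.23444777, -0.09861339])}
side {'vfov': 48.384133906284916, 'cx': 285.42058949488967, 'cy': 212.97748981669972, 'eye': array([0.41143159, 0.95630969, 0.72324775]), 'orientation': array([ 0.01362959, -0.01501413,  0.87590558, -0.48205624])}
wrist {'vfov': 65.50342490783481, 'cx': 279.846633528611, 'cy': 208.74981664900633, 'T_tool_cam': array([[ 4.67673223e-04, -9.49973374e-01, -3.12330547e-01,
         7.91651078e-02],
       [ 9.99999828e-01,  5.54870843e-04, -1.90309224e-04,
        -3.79913889e-04],
       [ 3.54091809e-04, -3.12330405e-01,  9.49973470e-01,
        -1.43060014e-01],
       [ 0.00000000e+00,  0.00000000e+00,  0.00000000e+00,
         1.00000000e+00]])}
```

View pics/scene0.png

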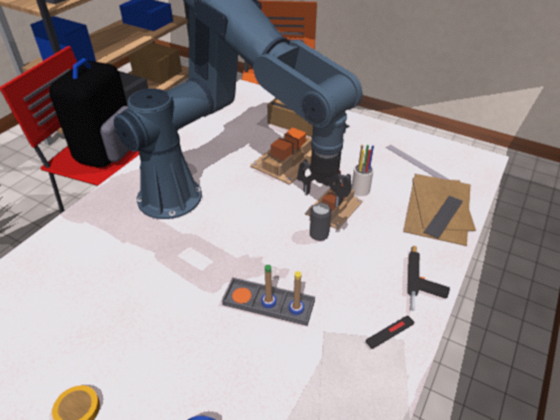

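View pics/side0.png

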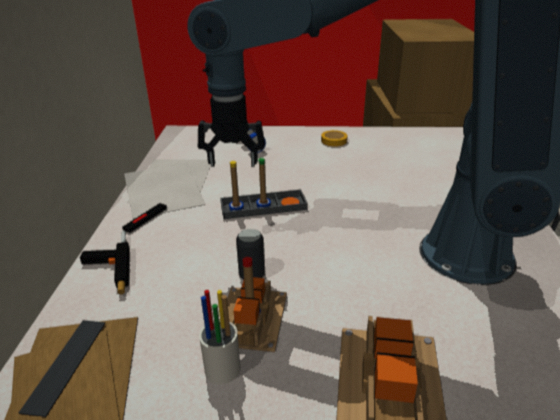

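View pics/wrist0.png

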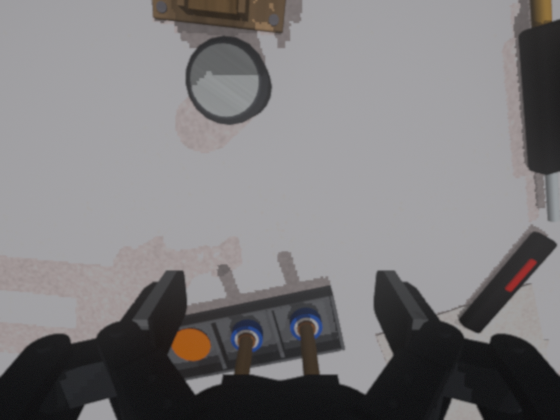

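The scene and side views show the small jig with the red cap (side ≈ (248,262)), the can on its −y side, the pot on its +y side, and the tray on the right. The orange pad is in the robot-side bay (side (290,202), scene (241,295)), with green in the middle and yellow at the far end. I'll measure next.

```bash
cat > h.py <<'E'
import numpy as np,cv2
from scipy.spatial.transform import Rotation as R
from bench import get_obs,camera
def Rq(q): return R.from_quat([q[1],q[2],q[3],q[0]]).as_matrix()
def grab(n,save=None):
    o=get_obs(); c=camera(n)
    if "eye" in c: c["M"]=Rq(c["orientation"]); c["E"]=np.array(c["eye"])
    else:
        T=np.eye(4);T[:3,:3]=Rq(o["eef_rot"]);T[:3,3]=o["eef_pos"]
        W=T@c["T_tool_cam"]; c["M"]=W[:3,:3]; c["E"]=W[:3,3]
    c["f"]=c["color"].shape[0]/2/np.tan(np.radians(c["vfov"])/2)
    if save: cv2.imwrite(f"pics/{save}.png",c["color"][:,:,::-1])
    return c
def ray(c,u,v):
    d=c["M"]@np.array([(u-c["cx"])/c["f"],(v-c["cy"])/c["f"],1]); return d/np.linalg.norm(d)
def onz(c,u,v,z):
    d=ray(c,u,v); return c["E"]+d*(z-c["E"][2])/d[2]
def proj(c,p):
    x=c["M"].T@(np.asarray(p)-c["E"]); return np.array([c["cx"]+c["f"]*x[0]/x[2],c["cy"]+c["f"]*x[1]/x[2]])
def blobs(c,lo,hi,mina=8):
    hsv=cv2.cvtColor(c["color"],cv2.COLOR_RGB2HSV)
    m=cv2.inRange(hsv,np.array(lo),np.array(hi))
    n,l,s,ce=cv2.connectedComponentsWithStats(m)
    return [(s[i].tolist(),ce[i].round(1).tolist()) for i in range(1,n) if s[i][4]>=mina]
E
python3 - <<'E'
from h import *
for n in ["scene","side","wrist"]:
    c=grab(n)
    for nm,lo,hi in [("orange",(3,170,120),(14,255,255)),("red",(0,190,90),(2,255,255)),("green",(50,100,50),(80,255,255)),("yel",(22,150,120),(32,255,255)),("blue",(108,120,60),(125,255,255))]:
        print(n,nm,blobs(c,lo,hi))
c=grab("side"); im=c["color"][:,:,::-1]
cv2.imwrite("pics/sidez.png",cv2.resize(im[220:400,180:320],None,fx=4,fy=4,interpolation=cv2.INTER_CUBIC)[:600])
c=grab("scene"); im=c["color"][:,:,::-1]
cv2.imwrite("pics/scenez.png",cv2.resize(im[130:330,210:400],None,fx=3,fy=3,interpolation=cv2.INTER_CUBIC))
E
```

```text
scene orange [([267, 1, 6, 2, 8], [269.6, 1.4]), ([283, 2, 24, 2, 25], [294.9, 2.0]), ([308, 2, 8, 2, 14], [311.2, 2.5]), ([287, 36, 28, 12, 114], [304.8, 40.1]), ([242, 69, 16, 14, 128], [249.1, 75.8]), ([287, 128, 19, 18, 165], [297.2, 134.5]), ([272, 139, 19, 11, 113], [281.5, 144.3]), ([233, 289, 18, 14, 190], [241.2, 295.1])]
scene red [([0, 47, 76, 100, 2235], [34.0, 90.5]), ([41, 147, 98, 38, 1294], [83.2, 167.4])]
scene green [([266, 265, 5, 7, 24], [267.8, 268.0])]
scene yel [([296, 272, 4, 6, 22], [297.5, 274.7])]
scene blue [([120, 0, 53, 30, 1231], [146.0, 13.4]), ([51, 17, 44, 62, 1233], [74.0, 41.2]), ([31, 20, 23, 40, 460], [42.2, 39.2]), ([261, 295, 15, 13, 59], [268.8, 303.5]), ([289, 301, 15, 14, 58], [295.7, 309.4]), ([189, 416, 25, 4, 71], [200.8, 417.9])]
side orange [([282, 197, 17, 8, 101], [289.5, 200.5]), ([109, 258, 5, 3, 13], [111.0, 259.0]), ([233, 298, 9, 14, 73], [237.4, 305.5]), ([377, 355, 40, 29, 884], [395.2, 370.0])]
side red [([132, 0, 80, 138, 7264], [171.4, 63.2]), ([244, 0, 231, 126, 13817], [330.2, 65.2]), ([133, 214, 13, 9, 36], [139.0, 217.9])]
side green [([259, 158, 5, 6, 22], [261.0, 160.5]), ([212, 304, 9, 38, 118], [216.0, 322.8])]
side yel [([230, 161, 6, 4, 15], [232.7, 162.3]), ([218, 291, 4, 3, 10], [219.2, 292.0])]
side blue [([249, 132, 8, 6, 26], [252.7, 134.6]), ([256, 198, 15, 10, 49], [262.3, 203.0]), ([229, 201, 15, 10, 48], [235.4, 206.2]), ([201, 296, 8, 43, 107], [204.9, 316.5])]
wrist orange [([172, 329, 38, 31, 920], [190.7, 344.1])]
wrist red []
wrist green []
wrist yel []
wrist blue [([290, 313, 32, 26, 241], [305.3, 322.8]), ([231, 321, 31, 31, 284], [248.1, 333.4])]
```

View pics/sidez.png

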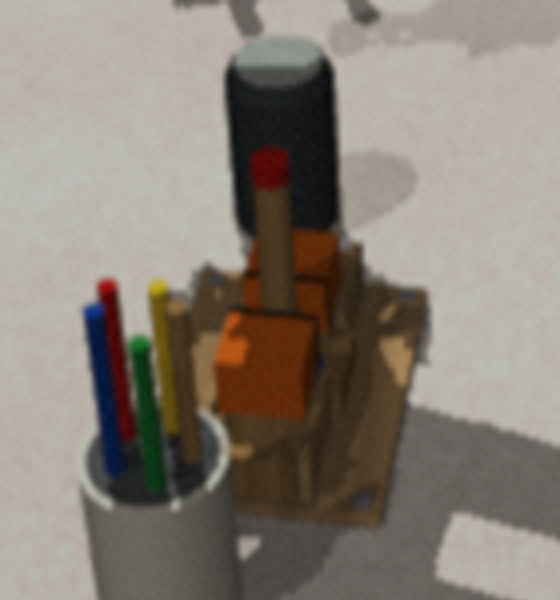

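View pics/scenez.png

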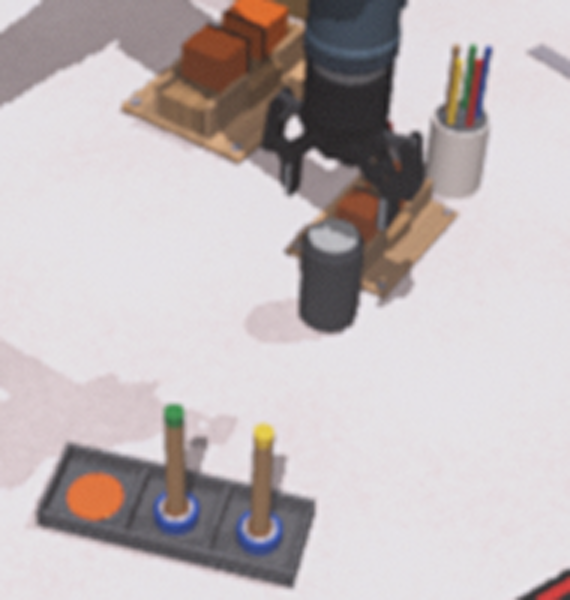

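```bash
python3 - <<'E'
from h import *
s=grab("scene");d=grab("side");w=grab("wrist")
np.set_printoptions(precision=4,suppress=True)
print("axle top",onz(d,247.5,259,.158))
print("axle shaft at ~cheek",onz(d,249.4,297,.072))
print("can",onz(d,249.3,235.5,.116),onz(s,321.3,209.3,.116),onz(w,227,80,.116))
print("corners scene near,left,right",onz(s,337.3,229,.008),onz(s,305.7,213.5,.008),onz(s,362.3,201,.008))
print("corners side: robot-far(+y)",onz(d,275,350.5,.008),"robot-near",onz(d,287,292.5,.008))
print("wrist corners",onz(w,153,18,.008),onz(w,283,30,.008))
print("pot rim",onz(d,180+155/4,220+460/4,.095),onz(s,210+459/3,130+117/3,.095))
print("pad",onz(s,241.2,295.1,.008),onz(d,289.7,201,.008),onz(w,190.7,344.1,.008))
print("green top",onz(s,267.8,266,.155),onz(d,261.5,159.5,.155))
print("yel top",onz(s,297.5,272.5,.155),onz(d,232.7,161.5,.155))
print("green wheel",onz(s,268.8,302,.019),onz(d,262.3,202.0,.019),onz(w,248,334,.019))
print("yel wheel",onz(s,296,308,.019),onz(d,235.4,205.2,.019),onz(w,305.5,323,.019))
E
```

```text
axle top [0.5196 0.2346 0.158 ]
axle shaft at ~cheek [0.5187 0.2492 0.072 ]
can [0.5328 0.0951 0.116 ] [0.535  0.0908 0.116 ] [0.5356 0.0942 0.116 ]
corners scene near,left,right [0.5753 0.141  0.008 ] [0.4525 0.1554 0.008 ] [0.5927 0.3087 0.008 ]
corners side: robot-far(+y) [0.4633 0.33   0.008 ] robot-near [0.4459 0.1625 0.008 ]
wrist corners [0.4487 0.1576 0.008 ] [0.5776 0.1471 0.008 ]
pot rim [0.5593 0.3741 0.095 ] [0.5598 0.3672 0.095 ]
pad [ 0.4505 -0.236   0.008 ] [ 0.4526 -0.2394  0.008 ] [ 0.4527 -0.2362  0.008 ]
green top [ 0.5273 -0.2136  0.155 ] [ 0.5295 -0.2162  0.155 ]
yel top [ 0.6045 -0.1946  0.155 ] [ 0.608  -0.2021  0.155 ]
green wheel [ 0.5348 -0.2247  0.019 ] [ 0.532  -0.2134  0.019 ] [ 0.5329 -0.2106  0.019 ]
yel wheel [ 0.6096 -0.2051  0.019 ] [ 0.6085 -0.1936  0.019 ] [ 0.6078 -0.1933  0.019 ]
```

Measured values agree: axle at about (0.520, 0.235), jig yaw about −0.10 rad, can at (0.534, 0.094), pot at (0.56, 0.37), pad at (0.452, −0.237). Moving above the axle for a closer look.

```bash
python3 -m inch '[{"delta_pos":[2,-0.5,0.5],"rotation":[0,0,0]},{"delta_pos":[4,-0.9,0.5],"rotation":[0,0,0]},{"delta_pos":[4,-1,0],"rotation":[0,0,0]},{"delta_pos":[4,-1,0],"rotation":[0,0,0]},{"delta_pos":[4,-1,0],"rotation":[0,0,0]},{"delta_pos":[3.5,-0.8,0],"rotation":[0,0,0.05]},{"delta_pos":[2,-0.3,0],"rotation":[0,0,0.05]},{"delta_pos":[0,0,0],"rotation":[0,0,0]},{"delta_pos":[0,0,0],"rotation":[0,0,0]}]'
python3 - <<'E'
from h import *
w=grab("wrist","w1");grab("side","s1")
print(blobs(w,(0,150,80),(3,255,255)),blobs(w,(3,150,80),(14,255,255),100))
E
```

```text
time_s: 1.45
eef_pos: [0.5209, 0.2352, 0.2212]
eef_rot: [0.0, 0.741, 0.672, -0.0]
wrist_force: [0.3, -0.2, 0.2]
opening: 1.002
[([362, 0, 11, 4, 34], [367.0, 1.2]), ([267, 209, 25, 27, 539], [279.1, 222.0])] [([255, 131, 50, 43, 2075], [279.5, 152.0]), ([256, 206, 47, 36, 1041], [279.2, 224.4])]
```

View pics/w1.png

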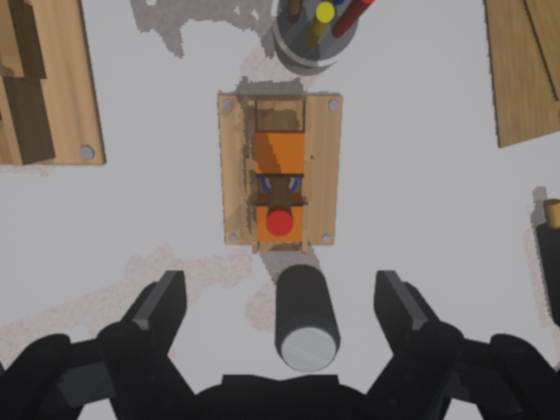

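```bash
python3 - <<'E'
from h import *
np.set_printoptions(precision=4,suppress=True)
w=grab("wrist")
o=get_obs();M=Rq(o["eef_rot"]);print(M)
for nm,p in [("cap",onz(w,279.5,222.5,.158)),("base tl",onz(w,218,95,.008)),("tr",onz(w,342,95,.008)),("bl",onz(w,224.5,245,.008)),("br",onz(w,334,245,.008)),("cheek far edge l",onz(w,256,131,.07)),("r",onz(w,304,131,.07)),("can",onz(w,308,349,.116))]:
    print(nm,p, "tool cm",(M.T@(p-o["eef_pos"])*100).round(2))
E
```

```text
[[ 0.1006  0.9949 -0.0001]
 [ 0.9949 -0.1006 -0.0003]
 [-0.0003 -0.0001 -1.    ]]
cap [0.5209 0.2358 0.158 ] tool cm [ 0.17 -0.06  6.32]
base tl [0.466  0.3255 0.008 ] tool cm [ 8.54 -6.42 21.32]
tr [0.5932 0.3128 0.008 ] tool cm [ 8.56  6.36 21.32]
bl [0.4469 0.1576 0.008 ] tool cm [-8.35 -6.63 21.33]
br [0.5769 0.1446 0.008 ] tool cm [-8.33  6.43 21.33]
cheek far edge l [0.5055 0.2904 0.07  ] tool cm [ 5.45 -2.14 15.12]
r [0.5475 0.2862 0.07  ] tool cm [ 5.45  2.08 15.12]
can [0.5331 0.0921 0.116 ] tool cm [-14.     2.6   10.53]
```

View pics/s1.png

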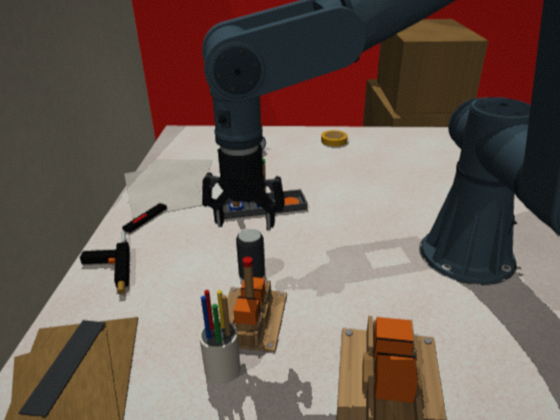

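The wrist view puts the cap at (279.5,222.5), within 2 mm of the tool axis. The base measures 170 × 129 mm, so this is the right jig, and the tool is aligned with it. Descending, then closing.

```bash
python3 -m inch '[{"delta_pos":[0.1,0,2],"rotation":[0,0,0]},{"delta_pos":[0,0,3],"rotation":[0,0,0]},{"delta_pos":[0,0,3],"rotation":[0,0,0]},{"delta_pos":[0,0,2.2],"rotation":[0,0,0]},{"delta_pos":[0,0,1],"rotation":[0,0,0]},{"delta_pos":[0,0,0],"rotation":[0,0,0]},{"delta_pos":[0,0,0],"rotation":[0,0,0]}]'
python3 -m inch '[{"delta_pos":[0,0,0],"rotation":[0,0,0]},{"delta_pos":[0,0,0],"rotation":[0,0,0]},{"delta_pos":[0,0,0],"rotation":[0,0,0]},{"delta_pos":[0,0,0],"rotation":[0,0,0]},{"delta_pos":[0,0,0],"rotation":[0,0,0]},{"delta_pos":[0,0,0],"rotation":[0,0,0]},{"delta_pos":[0,0,0],"rotation":[0,0,0]},{"delta_pos":[0,0,0],"rotation":[0,0,0]}]' 0
python3 -c "
from h import *
grab('wrist','w2');grab('side','s2')"
```

```text
time_s: 2.3
eef_pos: [0.522, 0.2358, 0.1103]
eef_rot: [0.0, 0.742, 0.671, 0.001]
wrist_force: [-0.4, -0.5, -0.7]
opening: 0.998
time_s: 3.1
eef_pos: [0.5212, 0.2363, 0.1097]
eef_rot: [0.0, 0.742, 0.671, 0.0]
wrist_force: [-2.8, -0.3, 4.7]
opening: 0.196
```

View pics/w2.png

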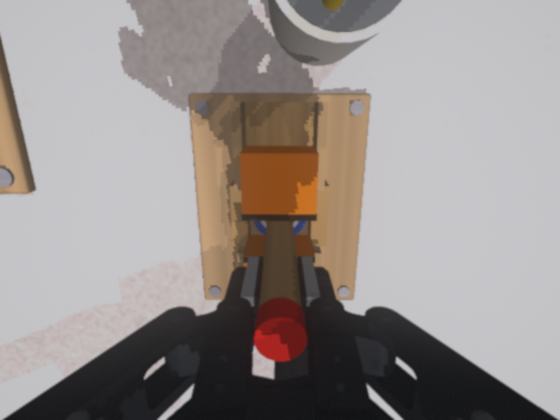

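View pics/s2.png

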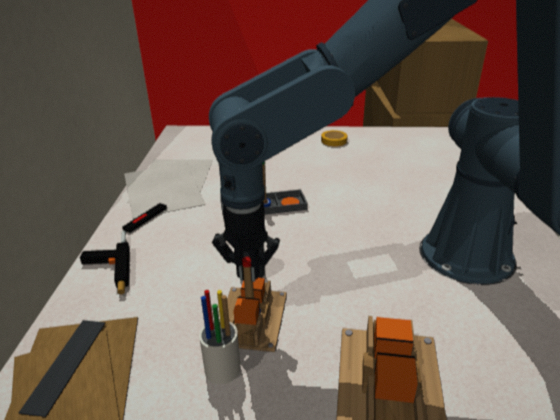

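The wrist view shows the shaft gripped between the pads below the red cap (280,335), opening 17 mm. Rocking towards +y, watching the force.

```bash
python3 -m inch '[{"delta_pos":[0.4,0,-0.03],"rotation":[0,0,0]},{"delta_pos":[0.4,0,-0.05],"rotation":[0,0,0]},{"delta_pos":[0.4,0,-0.04],"rotation":[0,0,0]},{"delta_pos":[0.4,0,-0.03],"rotation":[0,0,0]},{"delta_pos":[0.4,0,0],"rotation":[0,0,0]}]'
python3 -c "
from h import *
grab('wrist','w3')"
```

```text
time_s: 3.7
eef_pos: [0.5232, 0.2542, 0.1108]
eef_rot: [0.001, 0.742, 0.671, -0.001]
wrist_force: [-0.2, -6.0, 4.3]
opening: 0.192
```

View pics/w3.png

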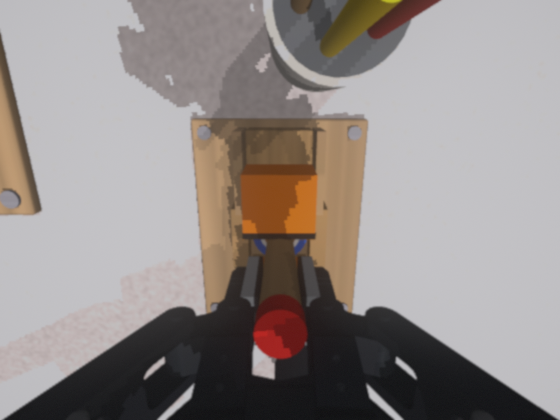

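Force is 6 N and the shaft is swivelling as expected. The +y cheek has begun to move. Continuing.

```bash
python3 -m inch '[{"delta_pos":[0.4,0,0.02],"rotation":[0,0,0]},{"delta_pos":[0.4,0,0.03],"rotation":[0,0,0]},{"delta_pos":[0.4,0,0.04],"rotation":[0,0,0]},{"delta_pos":[0.4,0,0.05],"rotation":[0,0,0]},{"delta_pos":[0.3,0,0.02],"rotation":[0,0,0]},{"delta_pos":[0,0,0],"rotation":[0,0,0]}]'
python3 -c "
from h import *
grab('wrist','w4')"
```

```text
time_s: 4.35
eef_pos: [0.5252, 0.2735, 0.1091]
eef_rot: [0.001, 0.741, 0.671, -0.001]
wrist_force: [-1.3, -6.9, 5.3]
opening: 0.193
```

View pics/w4.png

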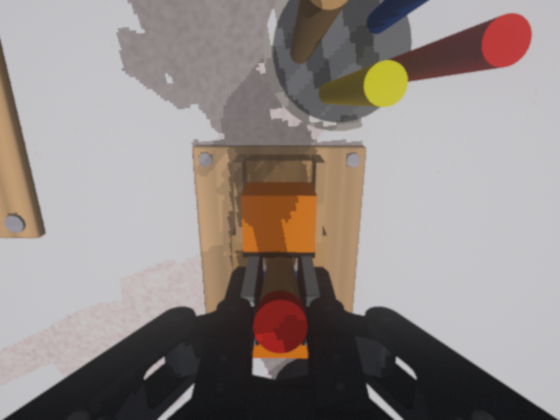

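```bash
cat >> h.py <<'E'
C=np.array([0.5209,0.2355,0]);Y=np.array([0.1006,0.9949,0])
def cheeks(w):
    hsv=cv2.cvtColor(w["color"],cv2.COLOR_RGB2HSV)
    col=hsv[:,250:256].mean(axis=1); col2=hsv[:,301:307].mean(axis=1)
    for nm,c,u in (("L",col,253),("R",col2,304)):
        rows=[v for v in range(60,400) if 3<=c[v][0]<=14 and c[v][1]>190]
        seg=[];
        for v in rows:
            if seg and v-seg[-1][1]<=2: seg[-1][1]=v
            else: seg.append([v,v])
        print(nm,[(a,b,[float(((onz(w,u,x,.07)-C)@Y*1000).round(1)) for x in (a,b)],[float(c[a:b+1,2].mean().round(0))]) for a,b in seg if b-a>3])
E
python3 - <<'E'
from h import *
cheeks(grab("wrist"))
w=grab("wrist");print([((onz(w,280,v,.008)-C)@Y*1000).round(1) for v in (146,)])
E
```

```text
L [(197, 251, [64.5, 30.0], [160.0])]
R [(195, 213, [65.8, 54.7], [191.0])]
[np.float64(85.6)]
```

The +y cheek's inner edge is now about 30 mm from centre, which means a slide of about 0.018–0.020. That matches a 0.30 rad lean. Now rocking back through centre to −y.

```bash
python3 -m inch '[{"delta_pos":[-0.4,0,-0.05],"rotation":[0,0,0]},{"delta_pos":[-0.5,0,-0.05],"rotation":[0,0,0]},{"delta_pos":[-0.5,0,-0.03],"rotation":[0,0,0]},{"delta_pos":[-0.5,0,0],"rotation":[0,0,0]},{"delta_pos":[-0.5,0,0.03],"rotation":[0,0,0]},{"delta_pos":[-0.5,0,0.05],"rotation":[0,0,0]},{"delta_pos":[-0.5,0,0.05],"rotation":[0,0,0]},{"delta_pos":[-0.4,0,0],"rotation":[0,0,0]}]'
python3 -m inch '[{"delta_pos":[-0.4,0,-0.03],"rotation":[0,0,0]},{"delta_pos":[-0.4,0,-0.05],"rotation":[0,0,0]},{"delta_pos":[-0.4,0,-0.04],"rotation":[0,0,0]},{"delta_pos":[-0.4,0,-0.03],"rotation":[0,0,0]},{"delta_pos":[-0.4,0,0],"rotation":[0,0,0]},{"delta_pos":[-0.4,0,0.02],"rotation":[0,0,0]}]'
python3 -m inch '[{"delta_pos":[-0.4,0,0.03],"rotation":[0,0,0]},{"delta_pos":[-0.4,0,0.04],"rotation":[0,0,0]},{"delta_pos":[-0.4,0,0.05],"rotation":[0,0,0]},{"delta_pos":[-0.3,0,0.02],"rotation":[0,0,0]},{"delta_pos":[0,0,0],"rotation":[0,0,0]}]'
python3 -c "
from h import *
w=grab('wrist','w5');grab('scene','c5');cheeks(w)"
```

```text
time_s: 5.3
eef_pos: [0.5212, 0.2369, 0.1091]
eef_rot: [-0.0, 0.742, 0.671, 0.0]
wrist_force: [1.8, 6.9, 0.7]
opening: 0.191
time_s: 5.9
eef_pos: [0.5185, 0.2138, 0.11]
eef_rot: [-0.001, 0.742, 0.671, 0.0]
wrist_force: [1.0, 8.4, -1.5]
opening: 0.194
time_s: 6.4
eef_pos: [0.5171, 0.1986, 0.109]
eef_rot: [-0.001, 0.742, 0.671, 0.0]
wrist_force: [0.9, 7.4, 0.8]
opening: 0.191
L [(60, 124, [62.1, 30.4], [142.0]), (227, 254, [-29.3, -47.1], [185.0])]
R [(60, 123, [62.2, 31.0], [172.0]), (227, 231, [-29.3, -31.9], [190.0]), (242, 248, [-39.0, -43.0], [196.0])]
```

View pics/w5.png

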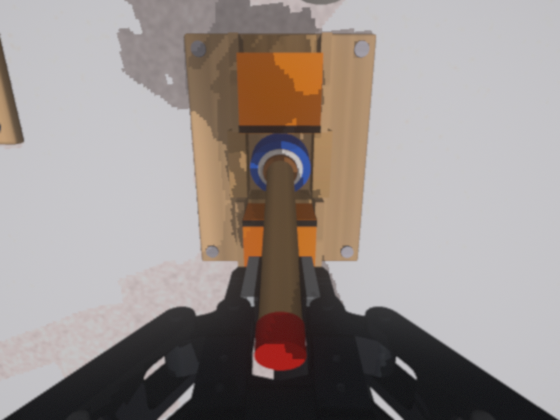

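View pics/c5.png

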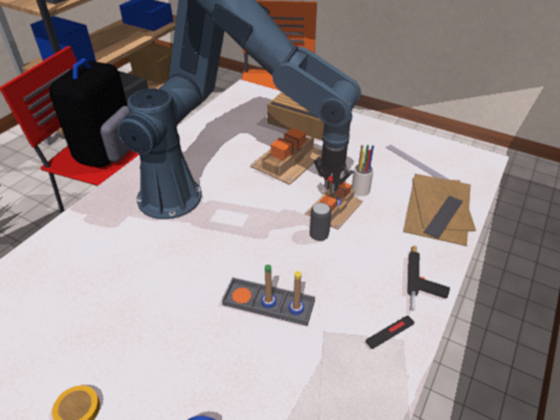

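Both cheeks are out: inner faces about 30 mm and 29 mm from centre, so slides of about 0.020 each. Returning upright.

```bash
python3 -m inch '[{"delta_pos":[0.3,0,-0.05],"rotation":[0,0,0]},{"delta_pos":[0.5,0,-0.05],"rotation":[0,0,0]},{"delta_pos":[0.5,0,-0.03],"rotation":[0,0,0]},{"delta_pos":[0.5,0,0],"rotation":[0,0,0]},{"delta_pos":[0.5,0,0.03],"rotation":[0,0,0]},{"delta_pos":[0.5,0,0.04],"rotation":[0,0,0]},{"delta_pos":[0.5,0,0.04],"rotation":[0,0,0]},{"delta_pos":[0.4,0,0],"rotation":[0,0,0]},{"delta_pos":[0,0,0],"rotation":[0,0,0]},{"delta_pos":[0,0,0],"rotation":[0,0,0]}]'
python3 -c "
from h import *
w=grab('wrist','w6');grab('side','s6');cheeks(w)"
```

```text
time_s: 7.5
eef_pos: [0.5208, 0.2353, 0.109]
eef_rot: [-0.0, 0.741, 0.671, -0.0]
wrist_force: [-0.3, -2.8, -0.8]
opening: 0.199
L [(128, 189, [65.2, 31.0], [140.0])]
R [(129, 190, [64.7, 30.5], [147.0])]
```

View pics/w6.png

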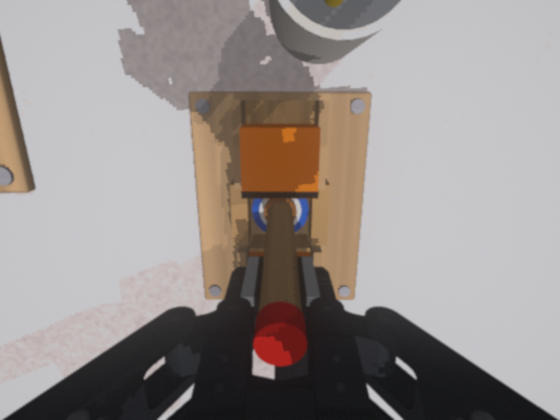

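The shaft is upright again: the cap is back at (280,335) as in the first grasp picture, and the wheel is visible between the parted cheeks. Lifting slowly.

```bash
python3 -m inch '[{"delta_pos":[0,0,-0.3],"rotation":[0,0,0]},{"delta_pos":[0,0,-0.5],"rotation":[0,0,0]},{"delta_pos":[0,0,-0.5],"rotation":[0,0,0]},{"delta_pos":[0,0,-0.5],"rotation":[0,0,0]},{"delta_pos":[0,0,-0.5],"rotation":[0,0,0]},{"delta_pos":[0,0,-0.5],"rotation":[0,0,0]}]'
python3 -m inch '[{"delta_pos":[0,0,-0.5],"rotation":[0,0,0]},{"delta_pos":[0,0,-0.6],"rotation":[0,0,0]},{"delta_pos":[0,0,-0.8],"rotation":[0,0,0]},{"delta_pos":[0,0,-0.8],"rotation":[0,0,0]},{"delta_pos":[0,0,-0.8],"rotation":[0,0,0]},{"delta_pos":[0,0,-1],"rotation":[0,0,0]}]'
python3 -c "
from h import *
w=grab('wrist','w7');grab('side','s7')"
```

```text
time_s: 8.2
eef_pos: [0.5213, 0.2355, 0.138]
eef_rot: [-0.0, 0.742, 0.671, 0.001]
wrist_force: [1.1, -0.0, -1.5]
opening: 0.194
time_s: 8.8
eef_pos: [0.5209, 0.2352, 0.1829]
eef_rot: [-0.0, 0.742, 0.671, -0.0]
wrist_force: [-0.4, 0.2, -1.2]
opening: 0.193
```

View pics/w7.png

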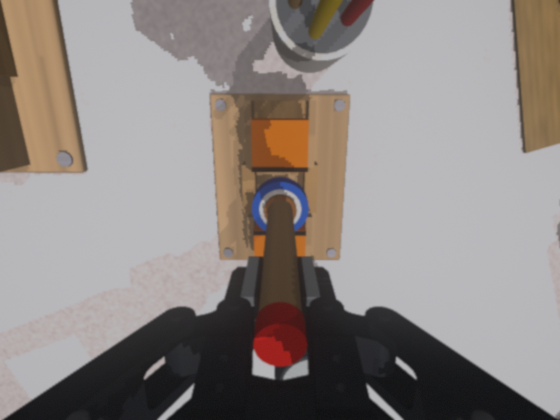

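View pics/s7.png

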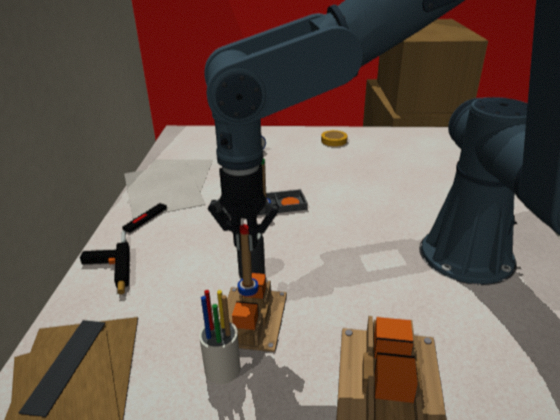

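The side view shows the wheel (248,287) clear above the cheeks. Lifting on over the can's height and carrying it to the pad.

```bash
python3 -m inch '[{"delta_pos":[0,0,-1.5],"rotation":[0,0,0]},{"delta_pos":[0,0,-2],"rotation":[0,0,0]},{"delta_pos":[0,0,-2],"rotation":[0,0,0]},{"delta_pos":[-0.5,-0.3,-2],"rotation":[0,0,0]},{"delta_pos":[-1,-0.3,-1],"rotation":[0,0,0]},{"delta_pos":[-1.5,-0.3,-0.5],"rotation":[0,0,0]},{"delta_pos":[-2,-0.3,0],"rotation":[0,0,0]},{"delta_pos":[-2.5,-0.3,0],"rotation":[0,0,0]},{"delta_pos":[-2.5,-0.3,0],"rotation":[0,0,0]},{"delta_pos":[-2.5,-0.3,0],"rotation":[0,0,0]}]'
python3 -m inch '[{"delta_pos":[-3,0,0],"rotation":[0,0,0]},{"delta_pos":[-3,0,0],"rotation":[0,0,0]},{"delta_pos":[-3,0,0],"rotation":[0,0,0]},{"delta_pos":[-3,0,0],"rotation":[0,0,0]},{"delta_pos":[-3,0,0],"rotation":[0,0,0]},{"delta_pos":[-3,0,0],"rotation":[0,0,0]},{"delta_pos":[-3,0,0],"rotation":[0,0,0]},{"delta_pos":[-3,0,0],"rotation":[0,0,0]},{"delta_pos":[-3,0,0],"rotation":[0,0,0]},{"delta_pos":[-2.5,0,0],"rotation":[0,0,0]}]'
python3 -m inch '[{"delta_pos":[-2,0,0],"rotation":[0,0,0]},{"delta_pos":[-1.5,0,0],"rotation":[0,0,0]},{"delta_pos":[-1,0,0],"rotation":[0,0,0]},{"delta_pos":[-0.5,0,0],"rotation":[0,0,0]},{"delta_pos":[0,0,0],"rotation":[0,0,0]},{"delta_pos":[0,0,0],"rotation":[0,0,0]}]'
python3 -c "
from h import *
w=grab('wrist','w8');grab('side','s8');grab('scene','c8')
np.set_printoptions(precision=4,suppress=True)
print(blobs(w,(3,170,120),(14,255,255),100),blobs(w,(108,120,60),(125,255,255),60))
o=get_obs();M=Rq(o['eef_rot']);print(M.T@(np.array([.452,-.2365,0])-o['eef_pos']))"
```

```text
time_s: 9.9
eef_pos: [0.4863, 0.1111, 0.2714]
eef_rot: [-0.001, 0.742, 0.671, -0.001]
wrist_force: [-0.1, 0.5, -0.8]
opening: 0.191
time_s: 10.9
eef_pos: [0.4565, -0.1824, 0.2714]
eef_rot: [-0.001, 0.742, 0.67, -0.0]
wrist_force: [-0.1, 0.2, -1.9]
opening: 0.192
time_s: 11.5
eef_pos: [0.4532, -0.2298, 0.2722]
eef_rot: [-0.0, 0.741, 0.671, 0.0]
wrist_force: [0.9, -0.7, -0.1]
opening: 0.193
[([260, 153, 40, 29, 843], [279.5, 166.6])] [([389, 113, 36, 36, 328], [402.6, 129.6]), ([325, 136, 35, 34, 284], [338.8, 149.8]), ([264, 181, 44, 49, 445], [293.6, 198.1]), ([253, 191, 13, 38, 206], [257.6, 209.0])]
[-0.0069 -0.0007  0.2723]
```

View pics/w8.png

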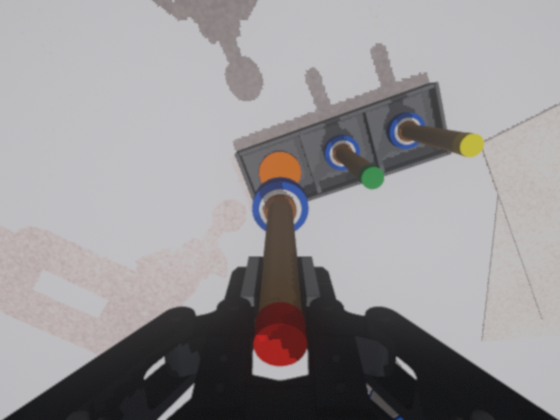

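View pics/s8.png

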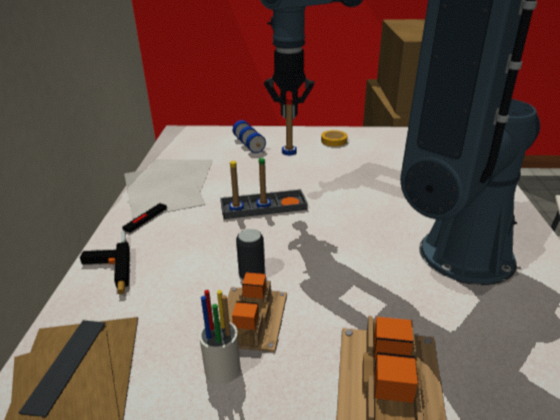

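View pics/c8.png

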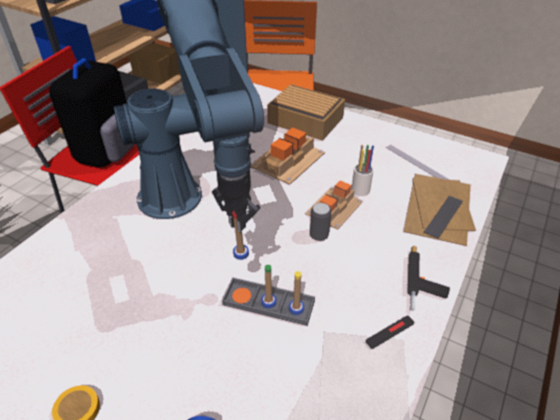

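```bash
python3 - <<'E'
from h import *
np.set_printoptions(precision=4,suppress=True)
w=grab("wrist");o=get_obs();M=Rq(o["eef_rot"]);t=o["eef_pos"]
hsv=cv2.cvtColor(w["color"],cv2.COLOR_RGB2HSV)
m=cv2.inRange(hsv,np.array((3,150,100)),np.array((16,255,255)))
m[:130]=0;m[230:]=0;m[:,:240]=0;m[:,320:]=0
P=[]
for v in range(150,176):
    us=np.where(m[v])[0]
    if len(us): P+= [onz(w,us.min()-.5,v,.008)[:2],onz(w,us.max()+.5,v,.008)[:2]]
P=np.array(P);A=np.c_[2*P,np.ones(len(P))];s=np.linalg.lstsq(A,(P**2).sum(1),rcond=None)[0]
print("pad",s[:2],"r",np.sqrt(s[2]+s[:2]@s[:2]))
b=cv2.inRange(hsv,np.array((105,90,40)),np.array((130,255,255)));b[:170]=0;b[250:]=0;b[:,:240]=0;b[:,320:]=0
pts=np.argwhere(b)[:,::-1].astype(np.float32);hull=cv2.convexHull(pts);e=cv2.fitEllipse(hull);print("wheel ell",e)
x=onz(w,e[0][0],e[0][1],.178);print("wheel ctr",x,"rel tool cm",M.T@(x-t)*100)
x=onz(w,280,334,.172+.15);print("cap rel tool",M.T@(x-t)*100)
g=np.array([s[0],s[1],0]);print("pad rel tool cm",M.T@(g-t)*100)
# scene/side check of axle verticality
for n,cap,wh in (("side",(289.5,95),(289,150)),):
    c=grab(n);print(n,onz(c,*cap,.32),onz(c,*wh,.178))
E
```

```text
pad [ 0.4519 -0.2353] r 0.025779384650042498
wheel ell ((280.12884521484375, 206.9615020751953), (53.970970153808594, 56.357872009277344), 78.42227172851562)
wheel ctr [ 0.4535 -0.2272  0.178 ] rel tool cm [ 0.2613 -0.0123  9.4363]
cap rel tool [ 0.308  -0.0249 -4.9637]
pad rel tool cm [-0.5625 -0.0919 27.2362]
side [ 0.4527 -0.2713  0.32  ] [ 0.4535 -0.2302  0.178 ]
```

The wheel is 0.8 cm off the pad along tool x, and the axle is vertical (wheel and cap offsets agree within 0.5 mm). Correcting and descending.

```bash
python3 -m inch '[{"delta_pos":[-0.4,-0.04,1],"rotation":[0,0,0]},{"delta_pos":[-0.35,-0.04,2],"rotation":[0,0,0]},{"delta_pos":[0,0,2.5],"rotation":[0,0,0]},{"delta_pos":[0,0,2.5],"rotation":[0,0,0]},{"delta_pos":[0,0,2.5],"rotation":[0,0,0]},{"delta_pos":[0,0,2],"rotation":[0,0,0]},{"delta_pos":[0,0,1],"rotation":[0,0,0]},{"delta_pos":[0,0,0],"rotation":[0,0,0]},{"delta_pos":[0,0,0],"rotation":[0,0,0]}]'
python3 -c "
from h import *
w=grab('wrist','w9');grab('side','s9');c=grab('scene','c9')
im=c['color'][:,:,::-1];cv2.imwrite('pics/c9z.png',cv2.resize(im[220:340,200:340],None,fx=5,fy=5,interpolation=cv2.INTER_CUBIC))"
```

```text
time_s: 12.65
eef_pos: [0.452, -0.2381, 0.1378]
eef_rot: [0.0, 0.742, 0.671, 0.0]
wrist_force: [-0.7, 0.1, -1.4]
opening: 0.198
```

View pics/w9.png

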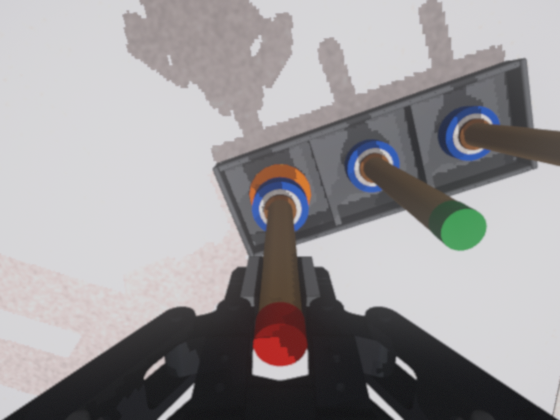

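View pics/c9z.png

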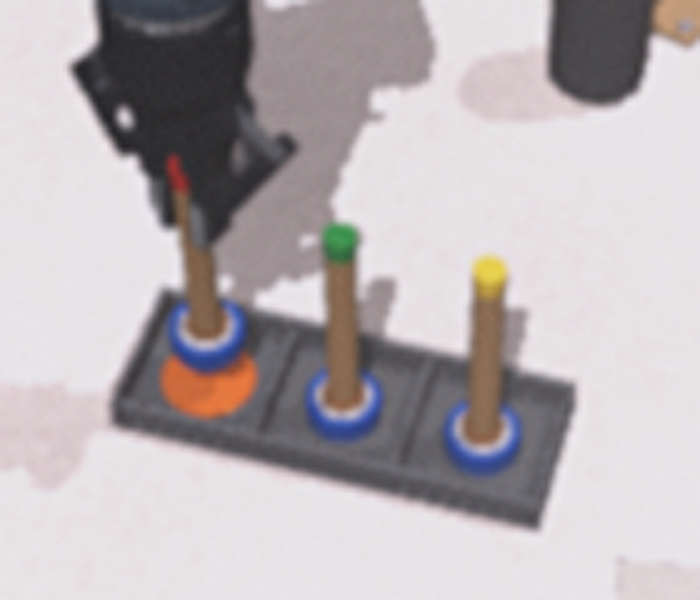

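```bash
python3 - <<'E'
from h import *
np.set_printoptions(precision=4,suppress=True)
w=grab("wrist");o=get_obs();M=Rq(o["eef_rot"]);t=o["eef_pos"]
hsv=cv2.cvtColor(w["color"],cv2.COLOR_RGB2HSV)
m=cv2.inRange(hsv,np.array((3,150,100)),np.array((16,255,255)))
P=[]
for v in range(164,188):
    us=np.where(m[v,240:320])[0]+240
    if len(us)>3: P+= [onz(w,us.min()-.5,v,.008)[:2],onz(w,us.max()+.5,v,.008)[:2]]
P=np.array(P);A=np.c_[2*P,np.ones(len(P))];s=np.linalg.lstsq(A,(P**2).sum(1),rcond=None)[0]
print("pad",s[:2],"r",np.sqrt(s[2]+s[:2]@s[:2]),"rel",M.T@(np.r_[s[:2],0]-t)*100)
b=cv2.inRange(hsv,np.array((105,90,40)),np.array((130,255,255)));b[:170]=0;b[250:]=0;b[:,:240]=0;b[:,320:]=0
pts=np.argwhere(b)[:,::-1].astype(np.float32);e=cv2.fitEllipse(cv2.convexHull(pts))
x=onz(w,*e[0],.043);print("wheel",x,"rel",M.T@(x-t)*100)
c=grab("scene");z=(208/5+200,330/5+220);print("scene wheel",onz(c,z[0],z[1],.045), "pad",onz(c,200+209/5,220+377/5,.008))
E
```

```text
pad [ 0.4522 -0.2358] r 0.02620106163097066 rel [ 0.268  -0.0607 13.8428]
wheel [ 0.4525 -0.237   0.043 ] rel [ 0.1489 -0.005   9.543 ]
scene wheel [ 0.4515 -0.2318  0.045 ] pad [ 0.4525 -0.236   0.008 ]
```

The wheel is within about 1–2 mm of the pad centre. Lowering it gently.

```bash
python3 -m inch '[{"delta_pos":[0,0,0.6],"rotation":[0,0,0]},{"delta_pos":[0,0,0.6],"rotation":[0,0,0]},{"delta_pos":[0,0,0.5],"rotation":[0,0,0]},{"delta_pos":[0,0,0.3],"rotation":[0,0,0]},{"delta_pos":[0,0,0.2],"rotation":[0,0,0]},{"delta_pos":[0,0,0.1],"rotation":[0,0,0]},{"delta_pos":[0,0,0.1],"rotation":[0,0,0]},{"delta_pos":[0,0,0],"rotation":[0,0,0]}]'
python3 -m inch '[{"delta_pos":[0,0,0.1],"rotation":[0,0,0]},{"delta_pos":[0,0,0.05],"rotation":[0,0,0]},{"delta_pos":[0,0,0],"rotation":[0,0,0]}]'
python3 -m inch '[{"delta_pos":[0,0,0.05],"rotation":[0,0,0]},{"delta_pos":[0,0,0.05],"rotation":[0,0,0]},{"delta_pos":[0,0,0],"rotation":[0,0,0]}]'
```

```text
time_s: 13.7
eef_pos: [0.4517, -0.2378, 0.1133]
eef_rot: [0.0, 0.742, 0.671, 0.0]
wrist_force: [0.5, -0.6, -1.3]
opening: 0.192
time_s: 14.0
eef_pos: [0.4516, -0.2378, 0.1118]
eef_rot: [-0.0, 0.742, 0.671, -0.0]
wrist_force: [-0.7, -0.5, -0.9]
opening: 0.192
time_s: 14.3
eef_pos: [0.4516, -0.2377, 0.1107]
eef_rot: [-0.0, 0.742, 0.671, 0.0]
wrist_force: [-0.0, -0.4, -1.9]
opening: 0.193
```

```bash
python3 -m inch '[{"delta_pos":[0,0,0.05],"rotation":[0,0,0]},{"delta_pos":[0,0,0.05],"rotation":[0,0,0]},{"delta_pos":[0,0,0],"rotation":[0,0,0]},{"delta_pos":[0,0,0],"rotation":[0,0,0]}]'
python3 -c "
from h import *
w=grab('wrist','w10');c=grab('scene','c10')
im=c['color'][:,:,::-1];cv2.imwrite('pics/c10z.png',cv2.resize(im[220:340,200:340],None,fx=5,fy=5,interpolation=cv2.INTER_CUBIC))"
```

```text
time_s: 14.7
eef_pos: [0.4516, -0.2378, 0.1098]
eef_rot: [-0.0, 0.742, 0.671, -0.0]
wrist_force: [0.2, -0.6, -1.4]
opening: 0.195
```

View pics/c10z.png

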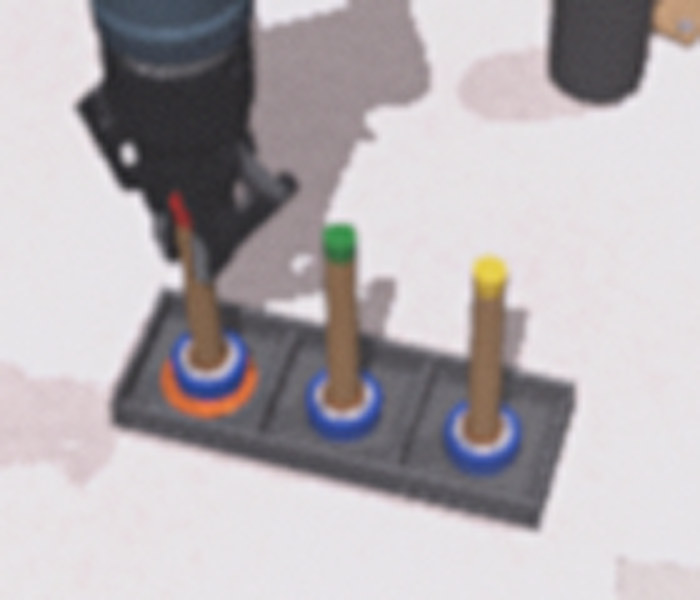

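No contact yet, since the weight is still on the gripper. Continuing in half-millimetre steps.

```bash
for i in 1 2; do :; done; python3 -m inch '[{"delta_pos":[0,0,0.05],"rotation":[0,0,0]},{"delta_pos":[0,0,0.05],"rotation":[0,0,0]},{"delta_pos":[0,0,0],"rotation":[0,0,0]}]'
python3 -m inch '[{"delta_pos":[0,0,0.05],"rotation":[0,0,0]},{"delta_pos":[0,0,0],"rotation":[0,0,0]}]'
```

```text
time_s: 15.1
eef_pos: [0.4517, -0.2378, 0.1089]
eef_rot: [0.0, 0.742, 0.671, -0.0]
wrist_force: [0.2, -0.3, -0.7]
opening: 0.193
time_s: 15.3
eef_pos: [0.4518, -0.2379, 0.1087]
eef_rot: [0.0, 0.742, 0.671, 0.0]
wrist_force: [-0.8, 0.7, 4.0]
opening: 0.194
```

Contact at +4 N. Releasing partly, straight in place.

```bash
python3 -m inch '[{"delta_pos":[0,0,0],"rotation":[0,0,0]},{"delta_pos":[0,0,0],"rotation":[0,0,0]},{"delta_pos":[0,0,0],"rotation":[0,0,0]},{"delta_pos":[0,0,0],"rotation":[0,0,0]},{"delta_pos":[0,0,0],"rotation":[0,0,0]}]' 4.5
python3 -c "
from h import *
w=grab('wrist','w11')"
```

```text
time_s: 15.8
eef_pos: [0.4516, -0.2378, 0.1082]
eef_rot: [-0.0, 0.742, 0.671, -0.0]
wrist_force: [1.5, -0.0, -0.7]
opening: 0.525
```

View pics/w11.png

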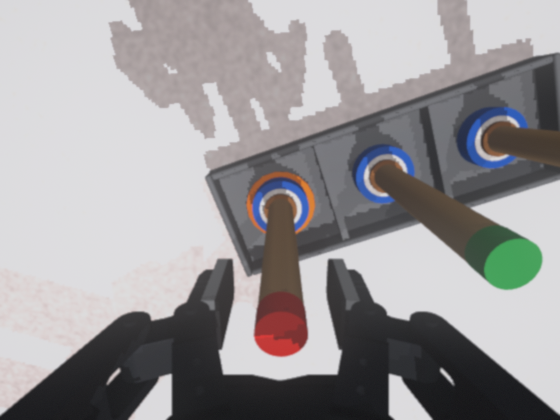

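The axle is free, centred on the pad, with both fingers clear of the shaft. Retreating straight up and checking.

```bash
python3 -m inch '[{"delta_pos":[0,0,-0.5],"rotation":[0,0,0]},{"delta_pos":[0,0,-1],"rotation":[0,0,0]},{"delta_pos":[0,0,-2],"rotation":[0,0,0]},{"delta_pos":[0,0,-2],"rotation":[0,0,0]},{"delta_pos":[0,0,-3],"rotation":[0,0,0]},{"delta_pos":[0,0,-3],"rotation":[0,0,0]},{"delta_pos":[0,0,-2],"rotation":[0,0,0]},{"delta_pos":[0,0,-1],"rotation":[0,0,0]},{"delta_pos":[0,0,0],"rotation":[0,0,0]},{"delta_pos":[0,0,0],"rotation":[0,0,0]}]'
python3 - <<'E'
from h import *
np.set_printoptions(precision=4,suppress=True)
w=grab('wrist','w12');c=grab('scene','c12');s=grab('side','s12')
im=c['color'][:,:,::-1];cv2.imwrite('pics/c12z.png',cv2.resize(im[170:330,210:400],None,fx=4,fy=3.7,interpolation=cv2.INTER_CUBIC))
print("can",onz(c,321.3,209.3,.116),"proj of initial can",proj(c,(.534,.094,.116)))
b=blobs(w,(0,150,80),(3,255,255),50);print(b)
for n,lo,hi in (("green",(50,100,50),(80,255,255)),("yel",(22,150,120),(32,255,255))): print(n,blobs(c,lo,hi),blobs(s,lo,hi))
E
```

```text
time_s: 16.85
eef_pos: [0.4513, -0.2375, 0.2526]
eef_rot: [-0.0, 0.742, 0.671, -0.0]
wrist_force: [0.2, -0.9, -0.7]
opening: 0.527
can [0.535  0.0908 0.116 ] proj of initial can [321.4733 208.5779]
[([270, 194, 22, 22, 394], [280.6, 204.5])]
green [([265, 265, 6, 7, 26], [267.6, 268.0])] [([259, 158, 5, 6, 24], [261.2, 160.6]), ([213, 305, 8, 38, 146], [216.4, 324.1])]
yel [([295, 272, 5, 6, 23], [297.4, 274.7])] [([230, 161, 6, 4, 17], [232.6, 162.5]), ([218, 291, 3, 4, 11], [218.9, 292.4])]
```

View pics/c12z.png

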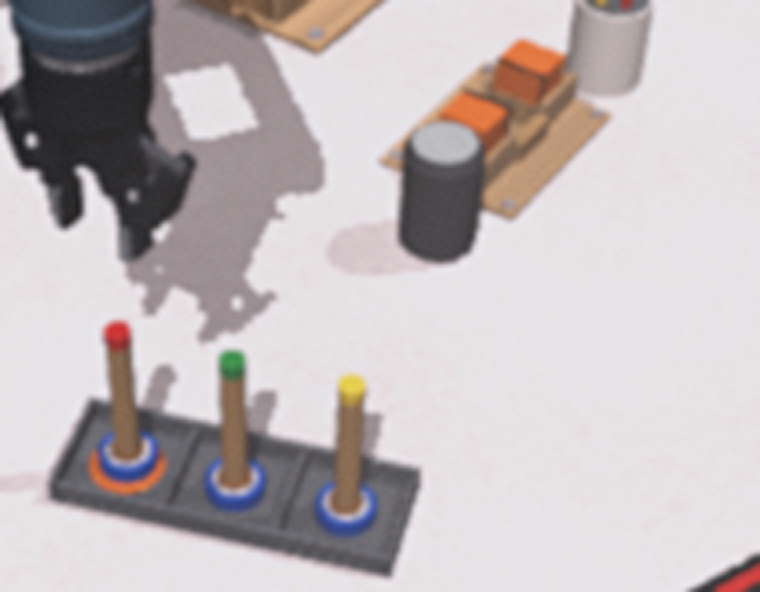

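View pics/w12.png

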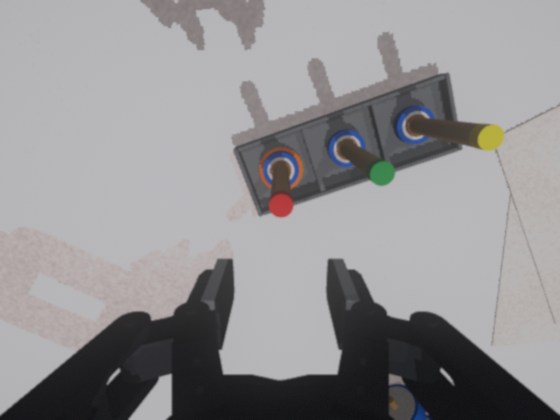

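View pics/s12.png

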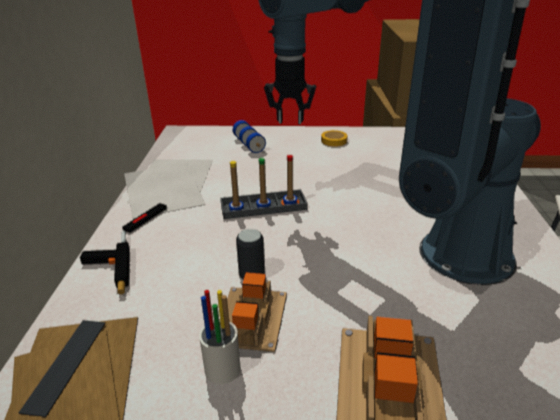

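The red axle stands upright on the pad (cap at wrist (281,204), side (290,157)). The green and yellow caps are within 0.5 px of where they started, and the can and pot look unmoved. The arm is clear, so I'm handing in.

```bash
python3 -c "
from bench import hand_in
print(hand_in())"
```

```text
the job is handed in; nothing more can be done
None
```

The red-capped axle is out of the jig and standing upright on the orange pad in the drying tray. The job is handed in at about 17 s of the 58 s allowed.

- **Rocking:** I gripped the shaft below the cap and leaned it about 38 mm to +y, then about 37 mm to −y. Both cheeks ended roughly 20 mm out, against the 11.5 mm needed. I then brought the axle upright and lifted it out. The wrist force I read after each move was never above about 10 N.
- **Placing:** I carried it over the can and lowered it in half-millimetre steps until it touched at about 4 N. I then opened the fingers partway and backed straight up.
- **Last checks:** The axle stands centred on the pad within about 2 mm. The green and yellow caps are within 0.5 px of where they started. The can and pot look unmoved by eye, and the gripper is clear of everything.
- **Small disagreements:** Before lowering, the wrist and scene cameras differed by up to about 5 mm on the wheel's position along y. I trusted the wrist camera, and the final picture bore it out. For the +y cheek, the outer-edge reading suggested as little as 12 mm. Its inner edge, the lean angle and later pictures agreed on about 20 mm.

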